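# Lock the keyhole template onto the paper drill's sloping rest

### The arm

A 6-joint arm with a two-finger parallel gripper is mounted at the origin on the work surface. World frame = base frame: x ahead of the robot, y to its left, z up, the work surface at z = 0. Lengths are in m, angles in rad, forces in N, time in s.
With the tool pointing down it reaches from about 0.25 to 0.775 m from the base axis. Payload 4 kg.
Tool frame: the origin (TCP) lies midway between the tips of the shut fingers; the grasp point (between the pads) lies 19 mm behind it (robot.tcp_to_grasp is the distance from the TCP to the grasp point, in m); z points along the fingers, x is the direction in which the jaws open and shut, and the axes are right-handed (so a half turn about z gives the same grasp; the last joint's range is limited). The gripper opens to 94 mm and grips with 3 to 60 N. Pads are 16 mm wide; open, the fingers measure 119 mm over their backs; the gripper's body (75 mm by 177 mm) begins 78 mm behind the grasp point.
Start: joints at [1.06, 0.087, 1.371, -0, 1.684, -0.103], TCP at [0.218, 0.505, 0.18] pointing down, gripper open.
Joint ranges: [-3.1, 3.1], [-0.76, 2.03], [0.27, 2.55], [-1.08, 4.22], [0.17, 2.65], [-2.57, 2.57]. Speed limits (rad/s): [2.79, 2.79, 3.14, 3.14, 3.14, 3.14].

### API

Orientations are given as [roll, pitch, yaw] about the fixed x, y, z axes, in that order (R = Rz(yaw) Ry(pitch) Rx(roll)).
In Python, from bench import get_obs, vision, robot gives the robot as it stands.
- The arm moves only by the tool servo_tool, never from a script. Its argument "targets" is text: rows parted by semicolons, each of 7 numbers parted by spaces: the opening, from 0 (shut) to 1 (fully open), then the shift along the tool's x, y, z as a fraction of full scale, then the turn, a rotation vector about the tool's x, y, z as a fraction of full scale. A call has 1 to 12 rows; each row is the pose to reach, as a shift and turn from the pose commanded when the call began, along the tool's axes at that moment, turning the shorter way round; what a row does not reach only later rows make up. Full scale, the value 1, is 0.25 m for a shift and pi rad for a turn. A row lasts 1/12 s, in which the tool goes at most 41.7 mm and 7.16 degrees, less where a joint would pass 70% of its speed; a pose out of reach is approached as far as the arm can. A call with a number of a shift or a turn outside -1 to 1 is refused whole. A call with a gripper value outside its range is refused whole. The fingers move at their own pace and stop on an object; the grip force is fixed at half the most. Time passes only in rows, so rows that repeat a pose let the fingers close. It gives the time, the measured TCP pose, the force and the opening at its end, in the units of the state.
- get_obs(): the state, without advancing time (a new reading comes with each control period).
- vision.snapshot(name): name is "scene" or "top" or "wrist"; returns a dict with "image" (384x512x3 uint8, red, green, blue), "mtx" (3x3 intrinsics, pixels), "world_from_camera" (4x4, takes a point from camera to world coordinates); the wrist camera has in their place "T_tool_cam" (4x4, takes a point from camera to tool coordinates, whose origin is the TCP and whose axes are the tool frame's). Camera axes: x right, y down, z forward; pixel columns grow to the right and rows downward; lengths in m; the calibration is good to about 2 mm. A picture is of the moment at which its call begins: read the wrist's pose just before it. There is no depth.
- robot.close_job(): hands the job in, once; it reports no verdict.
The state is a dict: "time": time; "joint_positions": joint angles; "qvel": joint speeds; "joint_torque": joint torques, N m; "tool_pos": TCP position; "ee_rot": TCP orientation; "wrist_force": force on the tool from outside, world axes, zero at the start; "wrist_torque": the same for the moment, N m; "width": finger opening in m.
Only numpy, scipy, OpenCV 4.12 (cv2) and the standard library are available. Lean on these libraries where they do the work, as an engineer would, in place of code of your own. Each camera call takes 0.05 s, during which the arm holds its last target.

### The job

Pick up the green hole-spacing template by its red handle, press the large end of its keyhole gently over the brass stud head until the template lies flat on the black sloping rest, then slide it down the slope until the stud is fully home at the end of the narrow slot, and let go. Never lean hard on the rest or its stud (30 N at most), and leave the other things on the bench where they are.

Things in the scene. Friction and masses are not known exactly. Their poses are not given: they have to be found in the camera images.
- template: Loose green plate 110 (x) x 100 (y) x 5 thick, 0.2 to 0.4 kg, flat on the bench. Origin: centre of its underside; z out of the plate on the handle side. A keyhole runs through it along y = 0: large end towards -x, narrow slot towards +x. It goes on the rest with its x axis pointing up the slope.
- handle (a point): Centre of the red bar of the template's bridge handle, 48 above the plate's underside over the plate's centre (axes as the template). Bar 12 wide (x), 92 long (y), 20 high; 38 of room from the underside to the bar; its two legs stand at y = +-42 with 76 clear between them.
- large_end (a point): Centre of the keyhole's large end, at template x = -14, y = 0, on the underside: an opening 22 wide (y) and 26 long (x), its two -x corners cut off by 6 at 45 degrees. Its +x side is a square shoulder at template x = -1, from whose middle the narrow slot runs on: off centre, the stud catches on the shoulder.
- slot_end (a point): Where the stud's axis is when the stud is fully home in the narrow slot: template x = +12, y = 0, on the underside. The slot is 10 wide; its closed end is at x = +15.5.
- face: Black sloping face of the fixed grey rest, 180 (x) x 170 (y), tilted 25 degrees, lower edge to the robot, maybe yawed a little. Origin: centre of its surface, 75 above the bench; x UP the slope, y across, z out of the face. Sprung: with its stud it sinks along -z about 1 per 4 N, 9 at most. Template origin fully home: x = +3, z = 0; with the stud in the large end: x = +29, z = 0.
- stud_line (a point): Middle of the stud's cross slide, at x = +15, y = 0, z = 0 of the face (axes as the face). The brass stud stands along z on this line, but clamped anywhere from 20 to -20 along y: that setting is not reported, find it by sight or feel. Shank 7 diameter, 8 high; head 16 diameter, 4 thick, top at z = 12: a template that misses it rides on it at z = 12.
- spare: Bystander: plain grey plate 110 x 100 x 5 with a black bridge handle and no keyhole. Origin under its centre.
- screwdriver: Bystander: screwdriver, 170 long, lying between the work places.
- wax_tin: Bystander: small tin, 64 across, 50 high. Origin under its centre.
- wood_stop: Bystander: light wooden block 50 x 170 x 30. Origin under its centre.
- drill_bit: Bystander: steel drill bit standing upright, 75 high, with a 20 wide head. Origin under its centre.
Things that resemble listed ones, but are neither listed nor needed, are in the scene too. Leave any blue or pink look-alike of the template alone.

How it is judged:
On the way, in this order (a step that is already met when the one before it is completed fails the run):
1. the template is lifted off the bench, its underside more than 40 mm up (height (world z) of template above 0.04 m), for 0.1 s.
2. the template lies flat on the rest with the stud head through the large end of the keyhole (template not yet slid down) (z of template in the frame of face between -0.003 and 0.003 m and y of template in the frame of face between -0.036 and 0.036 m and angle between the z axis of template and the z axis of face, either way round below 0.06 rad and x of template in the frame of face between 0.013 and 0.04 m), for 0.1 s.
At the end, for the whole second after the job is handed in: The template lies flat on the sloping face (within 3 mm and 0.06 rad), slid down so that the stud is within 4 mm of the closed end of the slot (template origin at x = -2 to 7 mm and |y| under 36 mm in the face's frame), square to the slope within 0.15 rad, at rest and released (z of template in the frame of face between -0.003 and 0.003 m and y of template in the frame of face between -0.036 and 0.036 m and angle between the z axis of template and the z axis of face, either way round below 0.06 rad and x of template in the frame of face between -0.002 and 0.007 m and angle between the x axis of template and the x axis of face, either way round below 0.15 rad and linear speed of template below 0.02 m/s and angular speed of template below 0.1 rad/s); the robot touches nothing.
It fails at once if the template presses on the rest or its stud with more than 30 N (contact force between template and face above 30 N).
It fails at once if the arm or gripper itself presses on the rest or its stud with more than 30 N (contact force between any of the arm, the fingers and face above 30 N).
It fails at once if another thing on the bench is shifted more than 30 mm (distance of any of spare, screwdriver, wax_tin, wood_stop, drill_bit from where it was at the start of the episode above 0.03 m).
It also fails if it takes over 72 s, if anything falls off the work surface, if the arm or the gripper's body presses on something with over 40 N, if the wrist force passes 120 N, or if a joint passes its speed limit or range.

## Working session

There is one attempt and no reset: what is moved stays moved. The work goes in short steps, Python scripts to look and compute and a tool call to move; the robot and the scene stay as the last step left them, time stands still between calls to the robot, and variables do not carry over. Pictures are saved under pics/ and viewed, and the job is handed in when it is done.

Besides the shell and the picture viewer there is one more tool, called after "Call:" in YAML: its name, and indented under it one key for each argument. servo_tool: Moves the arm, as the interface text tells. Its arguments: {"type":"object","properties":{"targets":{"type":"string"}},"required":["targets"]}

```bash
ls; mkdir -p pics; python3 - <<'E'
from bench import get_obs, vision, robot
import cv2,numpy as np
print(get_obs())
for n in ["scene","top"]:
    s=vision.snapshot(n); cv2.imwrite(f"pics/{n}0.png",s["image"][:,:,::-1]); np.savez(f"{n}0.npz",**{k:s[k] for k in s if isinstance(s[k],np.ndarray)})
    print(n,s["mtx"],s["world_from_camera"])
E
```

```text
pics
{'time': 0.0, 'joint_positions': array([ 1.05988958e+00,  8.79131051e-02,  1.37221840e+00, -1.71269358e-05,
        1.68358071e+00, -1.03078569e-01]), 'qvel': array([ 0.00083616, -0.00250423,  0.00211476,  0.00082235,  0.00240837,
        0.00074168]), 'joint_torque': array([ 9.08611237e-04, -3.40192080e+01, -3.02426147e+01,  7.19414558e-02,
        3.28296621e-02, -1.70158528e-04]), 'tool_pos': array([0.21784938, 0.50437604, 0.17914531]), 'ee_rot': array([-3.14139149e+00,  2.11006569e-03,  1.16296645e+00]), 'wrist_force': array([-0.60762592, -0.16237809, -0.75099056]), 'wrist_torque': array([-0.02984606,  0.00813518,  0.02435028]), 'width': 0.09417596428249163}
scene [[362.03038839   0.         256.96938092]
 [  0.         362.03038839 192.58523256]
 [  0.           0.           1.        ]] [[ 0.46928266  0.71791573 -0.51417     1.03593263]
 [ 0.88304382 -0.38331781  0.2707417  -0.28748549]
 [-0.00272079 -0.58108903 -0.81383545  0.86082979]
 [ 0.          0.          0.          1.        ]]
top [[441.22602035   0.         257.20423557]
 [  0.         441.22602035 196.44251736]
 [  0.           0.           1.        ]] [[-0.11496006 -0.97300421  0.20011743  0.26442343]
 [-0.99335498  0.11371351 -0.01775171  0.00859714]
 [-0.00548357 -0.20082839 -0.97961109  1.50180074]
 [ 0.          0.          0.          1.        ]]
```

View pics/scene0.png

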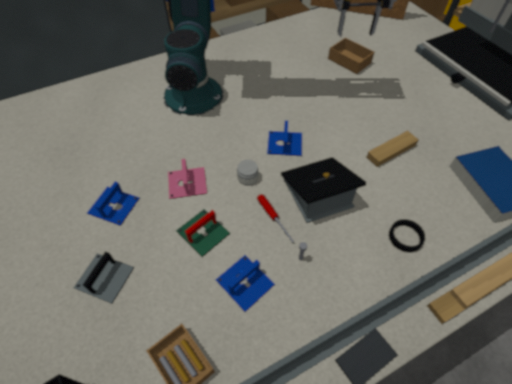

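View pics/top0.png

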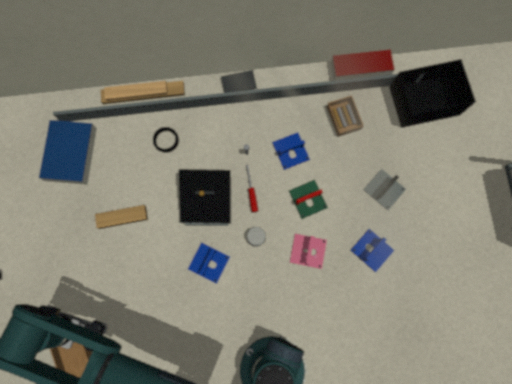

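Look-alikes (top view): green+red handle at (309,198) is the one described. The blue ones are at (292,150), (209,263) and (372,250), the pink one at (308,250), and the grey spare at (384,188). The black rest is at (204,196). Next I'll check close crops of the template and rest.

```bash
cat > h.py <<'E'
import numpy as np,cv2
from scipy.spatial.transform import Rotation as R
def load(n): return dict(np.load(n+".npz"))
def ray(s,px,wfc=None):
    T=s["world_from_camera"] if wfc is None else wfc
    d=np.linalg.inv(s["mtx"])@np.array([px[0],px[1],1.]); return T[:3,3],T[:3,:3]@d
def onplane(s,px,z,T=None,n=np.array([0,0,1.]),p0=None):
    o,d=ray(s,px,T); p0=np.array([0,0,z]) if p0 is None else p0
    return o+d*((p0-o)@n)/(d@n)
def proj(s,P,T=None):
    T=s["world_from_camera"] if T is None else T
    c=np.linalg.inv(T)@np.r_[P,1]; q=s["mtx"]@c[:3]; return q[:2]/q[2]
def tri(obs):
    A=np.zeros((3,3));b=np.zeros(3)
    for o,d in obs:
        d=d/np.linalg.norm(d);M=np.eye(3)-np.outer(d,d);A+=M;b+=M@o
    return np.linalg.solve(A,b)
def masks(img):
    hsv=cv2.cvtColor(img,cv2.COLOR_RGB2HSV)
    g=cv2.inRange(hsv,(50,90,30),(90,255,255)); 
    r=cv2.inRange(hsv,(0,140,80),(8,255,255))|cv2.inRange(hsv,(172,140,80),(180,255,255))
    return g,r
E
python3 - <<'E'
from h import *
t=load("top0");s=load("scene0")
c=[t["image"][150:245,265:355],t["image"][150:245,160:250],s["image"][195:265,165:240],s["image"][145:230,270:375]]
c=[cv2.resize(a,(400,300),interpolation=cv2.INTER_CUBIC) for a in c]
cv2.imwrite("pics/crop0.png",np.vstack([np.hstack(c[:2]),np.hstack(c[2:])])[:,:,::-1])
for n,a in(("t",t),("s",s)):
    g,r=masks(a["image"])
    for nm,m in(("g",g),("r",r)):
        k,l,st,ce=cv2.connectedComponentsWithStats(m)
        print(n,nm,[(st[i].tolist(),ce[i].round(1).tolist()) for i in range(1,k) if st[i][4]>40])
E
```

```text
t g [([291, 182, 26, 18, 216], [303.3, 189.7]), ([297, 197, 28, 19, 254], [311.4, 206.7]), ([0, 306, 174, 78, 4366], [64.0, 352.2]), ([241, 339, 62, 45, 585], [267.8, 365.8])]
t r [([343, 50, 50, 23, 809], [370.4, 61.4]), ([249, 188, 9, 24, 134], [252.5, 199.8]), ([296, 190, 26, 13, 120], [308.6, 195.9])]
s g [([172, 0, 20, 26, 149], [177.2, 12.3]), ([198, 0, 11, 31, 150], [202.8, 13.7]), ([209, 79, 12, 16, 62], [214.8, 87.0]), ([165, 89, 52, 25, 466], [190.2, 100.4]), ([179, 212, 25, 27, 111], [189.3, 224.2]), ([191, 222, 37, 33, 596], [208.6, 237.8])]
s r [([258, 195, 20, 24, 189], [267.0, 206.3]), ([185, 211, 30, 24, 194], [199.3, 222.5])]
```

View pics/crop0.png

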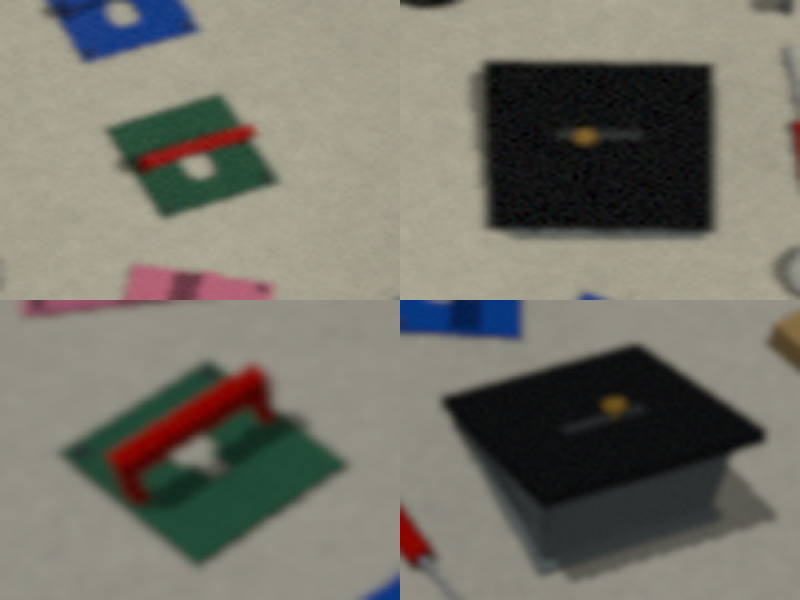

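The crop shows the green plate with a red bar. The large hole is on the robot side (top px ~(309,203)), with the slot running away from the robot. On the rest, the brass stud is at top px ~(205,193), left of the slide's middle. Next: measure corners.

```bash
python3 - <<'E'
from h import *
def quad(m):
    cs,_=cv2.findContours(m,cv2.RETR_EXTERNAL,cv2.CHAIN_APPROX_NONE); c=max(cs,key=cv2.contourArea); h=cv2.convexHull(c)
    for e in np.arange(1,15,.5):
        q=cv2.approxPolyDP(h,e,True)
        if len(q)==4:break
    q=q[:,0].astype(float)
    # refine: fit lines to contour points near each side
    pts=c[:,0].astype(float);L=[]
    for i in range(4):
        a,b=q[i],q[(i+1)%4];u=(b-a)/np.linalg.norm(b-a);n=np.array([-u[1],u[0]])
        t=(pts-a)@u/np.linalg.norm(b-a);d=(pts-a)@n
        k=(t>.1)&(t<.9)&(abs(d)<2.5)
        vx,vy,x,y=cv2.fitLine(pts[k].astype(np.float32),cv2.DIST_HUBER,0,.01,.01).ravel()
        # shift by half pixel outward
        cen=q.mean(0);n=np.array([-vy,vx]);p=np.array([x,y]); n*=np.sign((p-cen)@n); p=p+.5*n
        L.append((n,n@p))
    return np.array([np.linalg.solve(np.array([L[i-1][0],L[i][0]]),[L[i-1][1],L[i][1]]) for i in range(4)])
t=load("top0");s=load("scene0")
Q={}
for n,a,w1,w2 in(("top",t,(280,170,345,225),(165,155,245,235)),("scene",s,(165,205,240,262),(275,150,372,205))):
    g,r=masks(a["image"]);m=g|r if n=="top" else g|r
    z=np.zeros_like(m);z[w1[1]:w1[3],w1[0]:w1[2]]=m[w1[1]:w1[3],w1[0]:w1[2]]
    z=cv2.morphologyEx(z,cv2.MORPH_CLOSE,np.ones((5,5)))
    if n=="top":
        q=quad(z);P=[onplane(a,p,.005) for p in q];print(n,"plate",q.round(1).tolist(),np.round(P,4).tolist(),np.mean(P,0).round(4))
    hsv=cv2.cvtColor(a["image"],cv2.COLOR_RGB2HSV);b=cv2.inRange(hsv,(0,0,0),(180,255,40))
    z=np.zeros_like(b);z[w2[1]:w2[3],w2[0]:w2[2]]=b[w2[1]:w2[3],w2[0]:w2[2]]
    z=cv2.morphologyEx(z,cv2.MORPH_CLOSE,np.ones((7,7)))
    z=cv2.morphologyEx(z,cv2.MORPH_OPEN,np.ones((3,3)))
    cv2.imwrite(f"pics/bm_{n}.png",z[140:240,150:380]);
    q=quad(z);print(n,"rest",q.round(1).tolist());Q[n]=q
    br=cv2.inRange(hsv,(10,100,60),(35,255,255));z=np.zeros_like(b);z[w2[1]:w2[3],w2[0]:w2[2]]=br[w2[1]:w2[3],w2[0]:w2[2]]
    ce=cv2.connectedComponentsWithStats(z);print("brass",ce[2].tolist(),ce[3].round(2).tolist());Q["b"+n]=ce[3][1]
    k,l,st,ce=cv2.connectedComponentsWithStats(r);i=[i for i in range(1,k) if w1[0]<ce[i][0]<w1[2] and w1[1]<ce[i][1]<w1[3] and st[i][4]>60][0]
    Q["h"+n]=ce[i];ys,xs=np.nonzero(l==i);rr=cv2.minAreaRect(np.c_[xs,ys].astype(np.float32));print("handle",rr)
    hp=[onplane(a,p,.055) for p in cv2.boxPoints(rr)];print(np.round(hp,4).tolist(),onplane(a,ce[i],.055).round(4))
S=s;T=t
print("brass tri",tri([ray(t,Q["btop"]),ray(s,Q["bscene"])]))
# match corners
for p in Q["top"]:
    best=None
    for q in Q["scene"]:
        X=tri([ray(t,p),ray(s,q)]);e=np.linalg.norm(proj(t,X)-p)+np.linalg.norm(proj(s,X)-q)
        if best is None or e<best[0]:best=(e,X)
    print("corner",best[1].round(4),round(best[0],2), [onplane(t,p,z)[:2].round(4).tolist() for z in(.037,.113)])
E
```

```text
top plate [[313.70001220703125, 180.60000610351562], [325.3999938964844, 206.6999969482422], [302.29998779296875, 217.10000610351562], [290.0, 190.8000030517578]] [[0.6033, -0.2205, 0.005], [0.5071, -0.2477, 0.005], [0.4803, -0.1636, 0.005], [0.5768, -0.1337, 0.005]] [ 0.5419 -0.1914  0.005 ]
top rest [[228.5, 170.5], [228.5, 221.5], [180.60000610351562, 221.5], [179.10000610351562, 170.5]]
brass [[0, 0, 512, 384, 196579], [199, 190, 6, 6, 29]] [[255.51, 191.5], [201.41, 192.72]]
handle ((308.7069091796875, 195.98275756835938), (4.72703218460083, 26.52390480041504), 66.80140686035156)
[[0.5363, -0.144, 0.055], [0.5623, -0.23, 0.055], [0.5468, -0.234, 0.055], [0.5209, -0.1482, 0.055]] [ 0.5417 -0.1887  0.055 ]
scene rest [[368.1000061035156, 184.5], [306.8999938964844, 204.8000030517578], [279.1000061035156, 173.60000610351562], [331.8999938964844, 157.89999389648438]]
brass [[0, 0, 512, 384, 196552], [368, 151, 4, 10, 28], [323, 172, 7, 6, 28]] [[255.47, 191.51], [369.89, 155.43], [325.86, 174.39]]
handle ((199.54000854492188, 222.7200164794922), (6.600000381469727, 34.400001525878906), 53.13010025024414)
[[0.5435, -0.2393, 0.055], [0.5192, -0.1522, 0.055], [0.5392, -0.1497, 0.055], [0.5625, -0.2361, 0.055]] [ 0.5405 -0.1953  0.055 ]
brass tri [0.60505142 0.19721522 0.16986192]
corner [0.6474 0.0639 0.0962] 2.48 [[0.6654, 0.0694], [0.6446, 0.0663]]
corner [0.4871 0.0817 0.0357] 4.1 [[0.4897, 0.0875], [0.478, 0.0834]]
corner [0.508  0.2464 0.0359] 0.54 [[0.5083, 0.247], [0.4956, 0.2346]]
corner [0.6687 0.2308 0.1012] 2.33 [[0.6851, 0.2381], [0.6633, 0.2262]]
```

```bash
cat >> h.py <<'E'
def toolR(xdir,zdir):
    z=np.array(zdir,float);z/=np.linalg.norm(z);x=np.array(xdir,float);x-=z*(x@z);x/=np.linalg.norm(x)
    return np.c_[x,np.cross(z,x),z]
def faceR(yaw,tilt=np.deg2rad(25)):
    return R.from_euler('z',yaw).as_matrix()@R.from_euler('y',-tilt).as_matrix()
def move(p,Rt,p0,R0):
    "fractions from commanded pose p0,R0 to p,Rt"
    d=R0.T@(np.array(p)-p0)/.25; w=R.from_matrix(R0.T@Rt).as_rotvec()/np.pi
    print("shift",d.round(3),"turn",w.round(3),"rows>=",int(np.ceil(max(np.linalg.norm(d)*250/41.7,np.linalg.norm(w)*180/7.16))))
def cur():
    from bench import get_obs
    o=get_obs();return o["tool_pos"],R.from_euler('xyz',o["ee_rot"]).as_matrix()
E
python3 - <<'E'
from h import *
from bench import vision
p0,R0=cur()
s=vision.snapshot("wrist");print(s["mtx"],s["T_tool_cam"])
cv2.imwrite("pics/w0.png",s["image"][:,:,::-1])
F=faceR(np.deg2rad(-6));print(F)
# top view stud & slide estimate on plane
t=load("top0")
C=np.array([.578,.156,.075]);n=F[:,2]
b=onplane(t,(201.41,192.72),0,n=n,p0=C+n*.012);print("stud in face",F.T@(b-C))
move(C+n*.16+F[:,0]*.0,toolR(F[:,0],-n),p0,R0)
E
```

```text
[[332.37574693   0.         255.05242965]
 [  0.         332.37574693 188.88898721]
 [  0.           0.           1.        ]] [[ 9.99999607e-01  5.16707928e-04 -7.20843160e-04 -2.36507647e-04]
 [-3.40742937e-04  9.74213852e-01  2.25626360e-01 -6.54063290e-02]
 [ 8.18838320e-04 -2.25626026e-01  9.74213645e-01 -2.05163912e-01]
 [ 0.00000000e+00  0.00000000e+00  0.00000000e+00  1.00000000e+00]]
[[ 0.90134294  0.10452846 -0.42030311]
 [-0.09473496  0.9945219   0.04417564]
 [ 0.42261826  0.          0.90630779]]
stud in face [0.01361002 0.00766138 0.012     ]
shift [-0.789  1.617 -0.162] turn [-0.088  0.12   0.397] rows>= 11
```

View pics/w0.png

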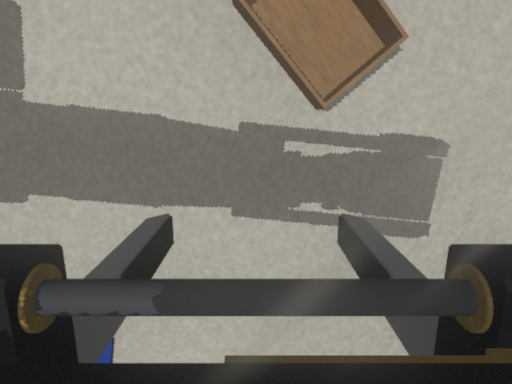

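Call:
servo_tool:
  targets: "1 -0.1 0.16 -0.05 0 0 0; 1 -0.2 0.32 -0.08 0 0 0; 1 -0.3 0.48 -0.12 0 0 0;1 -0.4 0.64 -0.16 0 0 0;1 -0.5 0.8 -0.2 0 0 0;1 -0.6 0.95 -0.24 0 0 0"

```text
time: 0.65
tool_pos: [0.3569, 0.3016, 0.2324]
ee_rot: [-3.141, 0.0, 1.164]
wrist_force: [0.8, 0.5, 0.4]
width: 0.0944
```

```bash
python3 - <<'E'
from h import *
p0,R0=cur();F=faceR(np.deg2rad(-6));C=np.array([.578,.156,.075]);n=F[:,2]
print(p0);move(C+n*.16,toolR(F[:,0],-n),p0,R0)
E
```

```text
[0.35693088 0.30163995 0.23244081]
shift [-0.265  0.785  0.05 ] turn [-0.088  0.12   0.397] rows>= 11
```

Call:
servo_tool:
  targets: "1 -0.13 0.4 0 -0.044 0.06 0.2;1 -0.13 0.4 0 -0.044 0.06 0.2;1 -0.13 0.4 0 -0.044 0.06 0.2;1 -0.2 0.6 0 -0.066 0.09 0.3; 1 -0.265 0.785 0.05 -0.088 0.12 0.397;1 -0.265 0.785 0.05 -0.088 0.12 0.397;1 -0.265 0.785 0.05 -0.088 0.12 0.397;1 -0.265 0.785 0.05 -0.088 0.12 0.397;1 -0.265 0.785 0.05 -0.088 0.12 0.397;1 -0.265 0.785 0.05 -0.088 0.12 0.397;1 -0.265 0.785 0.05 -0.088 0.12 0.397;1 -0.265 0.785 0.05 -0.088 0.12 0.397"

```text
time: 1.65
tool_pos: [0.509, 0.1654, 0.2188]
ee_rot: [-3.141, -0.436, -0.105]
wrist_force: [1.1, 0.3, -0.2]
width: 0.0938
```

```bash
cat >> h.py <<'E'
def wrist(name):
    from bench import vision
    p,Rt=cur();s=vision.snapshot("wrist");T=np.eye(4);T[:3,:3]=Rt;T[:3,3]=p
    W=T@s["T_tool_cam"];np.savez(name+".npz",image=s["image"],mtx=s["mtx"],world_from_camera=W,p=p,R=Rt)
    cv2.imwrite(f"pics/{name}.png",s["image"][:,:,::-1]);return load(name)
E
python3 - <<'E'
from h import *
from bench import get_obs
w=wrist("w1");print(w["p"],get_obs()["ee_rot"],get_obs()["joint_positions"].round(2))
E
```

```text
[0.50895905 0.16535243 0.21876959] [ 3.14127239 -0.43581325 -0.10213238] [ 0.33 -0.26  1.69 -0.18  1.32  0.44]
```

View pics/w1.png

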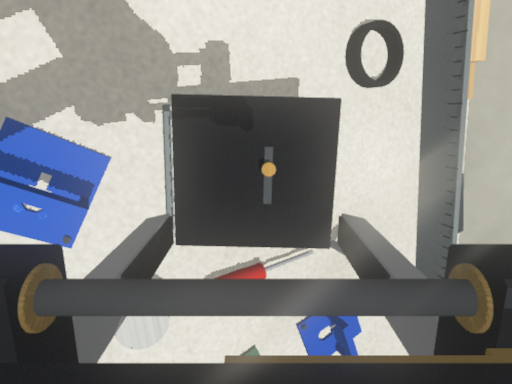

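The face fills px (172,95)–(340,98)–(332,248)–(175,247), with the brass head at (268,170) and the slide from (268,147) to (268,204). Next I'll fit the face pose.

```bash
python3 - <<'E'
from h import *
from scipy.optimize import least_squares
w=load("w1");im=w["image"]
gray=im.max(2)
m=(gray<45).astype(np.uint8)*255
z=np.zeros_like(m);z[88:255,165:345]=m[88:255,165:345]
z=cv2.morphologyEx(z,cv2.MORPH_OPEN,np.ones((9,9)))
z=cv2.morphologyEx(z,cv2.MORPH_CLOSE,np.ones((25,25)))
# side lines
def edge(side):
    P=[]
    if side in"LR":
        for y in range(110,212,3):
            r=np.nonzero(z[y])[0]
            P.append((r[0]-.5 if side=="L" else r[-1]+.5,y))
    else:
        for x in range(190,320,3):
            r=np.nonzero(z[:,x])[0];P.append((x,r[0]-.5 if side=="T" else r[-1]+.5))
    v=cv2.fitLine(np.array(P,np.float32),cv2.DIST_HUBER,0,.01,.01).ravel();return np.cross(np.r_[v[2:],1],np.r_[v[2:]+v[:2],1])
E={k:edge(k) for k in"LRTB"}
cr={}
for a in"LR":
    for b in"TB":
        c=np.cross(E[a],E[b]);cr[a+b]=c[:2]/c[2]
print({k:v.round(1).tolist() for k,v in cr.items()})
hsv=cv2.cvtColor(im,cv2.COLOR_RGB2HSV);br=cv2.inRange(hsv[150:190,250:290],(8,100,60),(35,255,255))
M=cv2.moments(br,True);st=np.array([M["m10"]/M["m00"]+250,M["m01"]/M["m00"]+150]);print("stud",st,M["m00"])
off={"LT":(-.09,.085),"LB":(-.09,-.085),"RT":(.09,.085),"RB":(.09,-.085)}
def res(v,tilt=True):
    F=faceR(v[2],np.deg2rad(25)+(v[3]));C=np.array([v[0],v[1],.075+v[4]])
    return np.r_[np.concatenate([proj(w,C+F@np.r_[off[k],0])-cr[k] for k in cr]),v[3]*100,v[4]*300]
s=least_squares(res,[.578,.156,-.1,0,0]);v=s.x
print("face",v.round(4),"deg",np.rad2deg(v[2:4]),"res",s.fun.round(2))
s2=least_squares(lambda q:res(np.r_[q,0,0]),[.578,.156,-.1]);print("fixed",s2.x.round(4),s2.fun.round(2))
v=np.r_[s2.x,0,0]
F=faceR(v[2]);C=np.array([v[0],v[1],.075]);n=F[:,2]
print("stud face",(F.T@(onplane(w,st,0,n=n,p0=C+n*.012)-C)).round(4))
for p in((268.5,147),(267.5,204)):print("slide end",(F.T@(onplane(w,p,0,n=n,p0=C)-C)).round(4))
# top/scene check
for nm,bb in(("top0",(201.4,192.7)),("scene0",(325.86,174.39))):
    a=load(nm);print(nm,(F.T@(onplane(a,bb,0,n=n,p0=C+n*.012)-C)).round(4))
np.save("face.npy",v[:3])
E
```

```text
Traceback (most recent call last):
IndexError: index 0 is out of bounds for axis 0 with size 0
```

```bash
python3 - <<'E'
from h import *
g=load("w1")["image"].max(2)
print(g[230,160:350:6]);print(g[130,160:350:6]);print(g[85:255:6,200]);print(g[85:255:6,315])
E
```

```text
[ 67  64 105  65  63  61  61  58  61  60  58  59  59  59  59  61  59  59
  60  61  62  61  61  63  63  64  68  71  79 150  91 100]
[224 152 138  65  64  59  57  55  53  52  52  53  51  51  48  49  50  52
  52  52  55  55  57  55  60  63  65  69  72  75 229 235]
[151 156  62  58  57  52  58  57  56  54  55  55  53  56  55  55  54  55
  54  55  57  56  59  61  60  62  63 226 229]
[231 226 175  78  74  71  67  67  65  66  62  63  65  62  62  62  61  62
  63  62  62  64  63  64  69  70  74  80 218]
```

```bash
cat > fit.py <<'E'
from h import *
from scipy.optimize import least_squares
w=load("w1");im=w["image"];z=(cv2.GaussianBlur(im.max(2),(3,3),0)<108)
def edge(side):
    P=[]
    if side=="L": 
        for y in range(110,212,3): P.append((230-np.argmin(z[y,:231][::-1])+.5,y))
    if side=="R":
        for y in range(110,205,3): P.append((300+np.argmin(z[y,300:])-.5,y))
    if side=="T":
        for x in range(260,325,3): P.append((x,130-np.argmin(z[:131,x][::-1])+.5))
    if side=="B":
        for x in range(190,322,3): P.append((x,220+np.argmin(z[220:,x])-.5))
    P=np.array(P,np.float32)
    v=cv2.fitLine(P,cv2.DIST_HUBER,0,.01,.01).ravel();return np.cross(np.r_[v[2:],1],np.r_[v[2:]+v[:2],1])
E={k:edge(k) for k in"LRTB"}
cr={}
for a in"LR":
    for b in"TB":
        c=np.cross(E[a],E[b]);cr[a+b]=c[:2]/c[2]
print({k:v.round(1).tolist() for k,v in cr.items()})
hsv=cv2.cvtColor(im,cv2.COLOR_RGB2HSV);br=cv2.inRange(hsv[150:190,250:290],(8,100,60),(35,255,255))
M=cv2.moments(br,True);st=np.array([M["m10"]/M["m00"]+250,M["m01"]/M["m00"]+150]);print("stud",st,M["m00"])
off={"LT":(-.09,.085),"LB":(-.09,-.085),"RT":(.09,.085),"RB":(.09,-.085)}
def res(v):
    F=faceR(v[2],np.deg2rad(25)+(v[3]));C=np.array([v[0],v[1],.075+v[4]])
    return np.r_[np.concatenate([proj(w,C+F@np.r_[off[k],0])-cr[k] for k in cr]),v[3]*100,v[4]*300]
s=least_squares(res,[.578,.156,-.1,0,0]);v=s.x
print("face",v.round(4),"deg",np.rad2deg(v[2:4]),"res",s.fun.round(2))
s2=least_squares(lambda q:res(np.r_[q,0,0]),[.578,.156,-.1]);print("fixed",s2.x.round(4),s2.fun.round(2))
v=np.r_[s2.x,0,0]
F=faceR(v[2]);C=np.array([v[0],v[1],.075]);n=F[:,2]
print("stud face",(F.T@(onplane(w,st,0,n=n,p0=C+n*.012)-C)).round(4))
for p in((268.5,147),(267.5,204)):print("slide end",(F.T@(onplane(w,p,0,n=n,p0=C)-C)).round(4))
for nm,bb in(("top0",(201.4,192.7)),("scene0",(325.86,174.39))):
    a=load(nm);print(nm,(F.T@(onplane(a,bb,0,n=n,p0=C+n*.012)-C)).round(4))
np.save("face.npy",v[:3])
E
python3 fit.py
```

```text
{'LT': [171.0, 91.5], 'LB': [175.6999969482422, 244.0], 'RT': [339.70001220703125, 99.30000305175781], 'RB': [329.0, 248.0]}
stud [268.23888889 168.85555556] 180.0
face [ 0.5743  0.1552 -0.1374 -0.0025 -0.002 ] deg [-7.87072517 -0.14054648] res [ 0.36  1.35 -0.88 -0.19  1.01 -1.19 -0.55  0.05 -0.25 -0.59]
fixed [ 0.5735  0.1556 -0.137 ] [-0.07  1.02 -1.18  0.25  1.62 -1.58 -0.02  0.6   0.    0.  ]
stud face [0.0152 0.0086 0.012 ]
slide end [ 0.0151  0.0308 -0.    ]
slide end [ 0.0164 -0.0334  0.    ]
top0 [0.0178 0.0087 0.012 ]
scene0 [0.0179 0.0062 0.012 ]
```

```bash
python3 - <<'E'
from h import *
im=load("w1")["image"][80:260,160:350].astype(float)
im=np.clip(im*1.6,0,255).astype(np.uint8)
cv2.imwrite("pics/c1.png",cv2.resize(im,None,fx=3.3,fy=3.3,interpolation=cv2.INTER_NEAREST)[:,:,::-1])
E
```

```text
(no output)
```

View pics/c1.png

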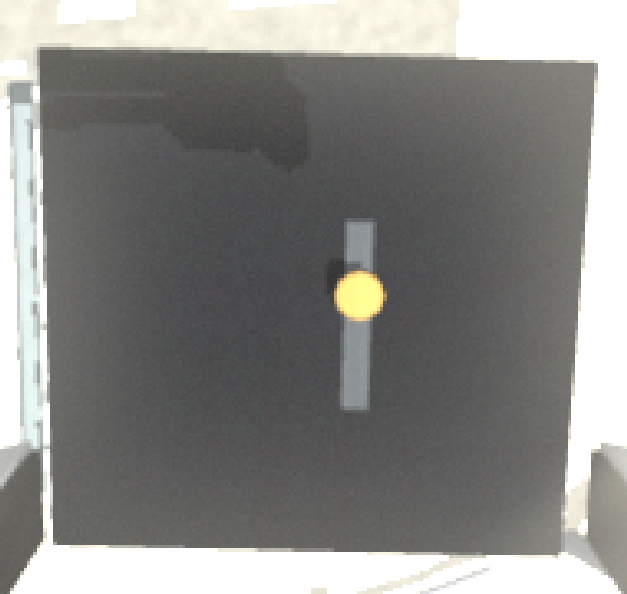

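```bash
python3 - <<'E'
import re
s=open("fit.py").read()
s=s.replace('print({k','cr={k:np.array(v)/3.3+[159.5+.15,79.65] for k,v in dict(LT=(38,47),RT=(597,62),RB=(561,554),LB=(53,544)).items()}\nprint({k')
s=s.replace("((268.5,147),(267.5,204))","((269.1,146.0),(267.2,204.))")
open("fit.py","w").write(s)
E
python3 fit.py
```

```text
{'LT': [171.2, 93.9], 'RT': [340.6, 98.4], 'RB': [329.6, 247.5], 'LB': [175.7, 244.5]}
stud [268.23888889 168.85555556] 180.0
face [ 0.5747  0.1546 -0.1296 -0.0012 -0.0017] deg [-7.42520231 -0.06942765] res [ 0.06  0.06  0.16 -0.49 -0.29  0.39  0.12  0.13 -0.12 -0.5 ]
fixed [ 0.574   0.1549 -0.1293] [-0.3  -0.23  0.68 -0.82  0.16  0.84 -0.14  0.53  0.    0.  ]
stud face [0.0147 0.0091 0.012 ]
slide end [0.0154 0.0324 0.    ]
slide end [ 0.0153 -0.0331  0.    ]
top0 [0.0173 0.0092 0.012 ]
scene0 [0.017  0.0069 0.012 ]
```

```bash
python3 - <<'E'
from h import *
p0,R0=cur();y=np.deg2rad(16.5)
Rt=toolR([np.cos(y),np.sin(y),0],[0,0,-1])
move([.542,-.19,.2],Rt,p0,R0)
E
```

```text
shift [0.217 1.4   0.186] turn [ 0.027 -0.137 -0.122] rows>= 9
```

Call:
servo_tool:
  targets: "1 0 0.16 -0.1 0 0 0;1 0.03 0.32 -0.1 0 -0.02 0;1 0.06 0.48 -0.06 0.01 -0.04 -0.03;1 0.09 0.64 -0.02 0.01 -0.07 -0.06;1 0.12 0.8 0.05 0.02 -0.1 -0.09;1 0.15 0.96 0.1 0.027 -0.137 -0.122;1 0.15 0.96 0.1 0.027 -0.137 -0.122;1 0.15 0.96 0.1 0.027 -0.137 -0.122;1 0.15 0.96 0.1 0.027 -0.137 -0.122"

```text
time: 2.45
tool_pos: [0.53, -0.0799, 0.211]
ee_rot: [-3.139, 0.001, 0.282]
wrist_force: [0.1, 0.4, 1.0]
width: 0.0939
```

```bash
python3 - <<'E'
from h import *
p0,R0=cur();y=np.deg2rad(16.5);print(p0)
Rt=toolR([np.cos(y),np.sin(y),0],[0,0,-1])
move([.542,-.19,.2],Rt,p0,R0)
E
```

```text
[ 0.52996134 -0.07989174  0.21102514]
shift [-0.076  0.437  0.043] turn [-0.001  0.    -0.002] rows>= 3
```

Call:
servo_tool:
  targets: "1 -0.025 0.15 0.02 0 0 0;1 -0.05 0.3 0.03 0 0 0;1 -0.076 0.437 0.043 0 0 0;1 -0.076 0.437 0.043 0 0 0;1 -0.076 0.437 0.043 0 0 0;1 -0.076 0.437 0.043 0 0 0"

```text
time: 2.95
tool_pos: [0.5417, -0.1873, 0.2033]
ee_rot: [-3.142, -0.003, 0.286]
wrist_force: [0.5, -0.4, 0.1]
width: 0.0941
```

```bash
python3 - <<'E'
from h import *
w=wrist("w2");print(w["p"],w["R"].round(3))
E
```

```text
[ 0.54169075 -0.18727255  0.20330779] [[ 0.96   0.282  0.003]
 [ 0.282 -0.96   0.001]
 [ 0.003 -0.    -1.   ]]
```

View pics/w2.png

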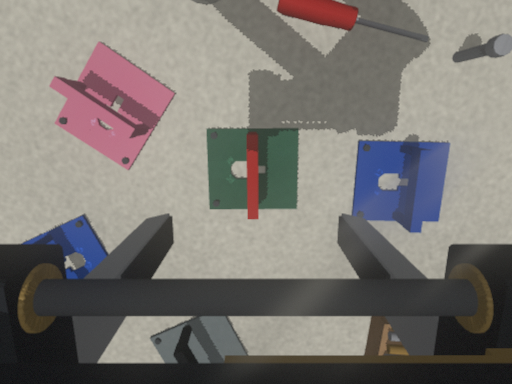

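The green plate spans (208,128)–(298,209), the red bar runs along x≈252 from y 133 to 219, and the large end is to the left at (240,169). The blue and pink copies are clearly separate. Next I'll measure the grasp target.

```bash
python3 - <<'E'
from h import *
w=load("w2")
P=[onplane(w,p,.005) for p in((207.3,127.5),(298.3,127.5),(297.7,209),(207.8,210))];c=np.mean(P,0)
print(np.round(P,4),c)
ex=(P[1]+P[2]-P[0]-P[3])/2;ey=(P[0]+P[1]-P[2]-P[3])/2
print(np.linalg.norm(ex),np.linalg.norm(ey),np.rad2deg([np.arctan2(ex[1],ex[0]),np.arctan2(-ey[0],ey[1])]))
g,r=masks(w["image"]);z=np.zeros_like(r);z[120:225,235:270]=r[120:225,235:270]
ys,xs=np.nonzero(z);rr=cv2.minAreaRect(np.c_[xs,ys].astype(np.float32));print(rr,[onplane(w,p,.058).round(4).tolist() for p in cv2.boxPoints(rr)],onplane(w,rr[0],.058))
b=onplane(w,rr[0],.058)
p0,R0=cur()
y=np.arctan2(ex[1],ex[0]);Rt=toolR([np.cos(y),np.sin(y),0],[0,0,-1])
hc=np.array([(c[0]+b[0])/2,(c[1]+b[1])/2,.029])
print(hc);move(hc+[0,0,.06],Rt,p0,R0);move(hc,Rt,p0,R0)
E
```

```text
[[ 0.4737 -0.1586  0.005 ]
 [ 0.5781 -0.128   0.005 ]
 [ 0.6088 -0.2247  0.005 ]
 [ 0.5001 -0.2579  0.005 ]] [ 0.54017732 -0.19231438  0.005     ]
0.11121197071132115 0.10207395295723655 [16.69662591 16.24597026]
((252.0, 177.0), (82.0, 10.0), 90.0) [[0.5221, -0.151, 0.058], [0.5321, -0.1481, 0.058], [0.5575, -0.2341, 0.058], [0.5469, -0.2372, 0.058]] [ 0.53927415 -0.19137674  0.058     ]
[ 0.53972574 -0.19184556  0.029     ]
shift [-0.015  0.016  0.458] turn [ 0.    -0.001 -0.002] rows>= 3
shift [-0.016  0.016  0.698] turn [ 0.    -0.001 -0.002] rows>= 5
```

Call:
servo_tool:
  targets: "1 -0.016 0.016 0.15 0 0 0;1 -0.016 0.016 0.3 0 0 0;1 -0.016 0.016 0.42 0 0 0;1 -0.016 0.016 0.53 0 0 0;1 -0.016 0.016 0.62 0 0 0;1 -0.016 0.016 0.69 0 0 0;1 -0.016 0.016 0.7 0 0 0;1 -0.016 0.016 0.7 0 0 0"

```text
time: 3.67
tool_pos: [0.5387, -0.1917, 0.0266]
ee_rot: [-3.14, -0.0, 0.286]
wrist_force: [0.3, 0.3, 0.8]
width: 0.0937
```

Call:
servo_tool:
  targets: "0 0 0 0 0 0 0;0 0 0 0 0 0 0;0 0 0 0 0 0 0;0 0 0 0 0 0 0;0 0 0 0 0 0 0;0 0 0 0 0 0 0;0 0 0 0 0 0 0;0 0 0 0 0 0 0"

```text
time: 4.33
tool_pos: [0.5393, -0.1938, 0.0271]
ee_rot: [-3.141, -0.001, 0.284]
wrist_force: [-0.8, 0.7, 0.4]
width: 0.0443
```

Call:
servo_tool:
  targets: "0 0 0 0 0 0 0;0 0 0 0 0 0 0;0 0 0 0 0 0 0;0 0 0 0 0 0 0;0 0 0 0 0 0 0;0 0 0 0 0 0 0;0 0 0 0 0 0 0;0 0 0 0 0 0 0"

```text
time: 5.0
tool_pos: [0.5395, -0.1936, 0.0271]
ee_rot: [-3.142, -0.002, 0.284]
wrist_force: [0.2, 0.2, -0.8]
width: 0.0113
```

Call:
servo_tool:
  targets: "0 0 0 -0.05 0 0 0;0 0 0 -0.1 0 0 0;0 0 0 -0.2 0 0 0;0 0 0 -0.3 0 0 0;0 0 0 -0.4 0 0 0;0 0 0 -0.5 0 0 0;0 0 0 -0.6 0 0 0;0 0 0 -0.7 0 0 0;0 0 0 -0.8 0 0 0;0 0 0 -0.8 0 0 0;0 0 0 -0.8 0 0 0"

```text
time: 5.92
tool_pos: [0.5398, -0.1942, 0.2297]
ee_rot: [3.138, -0.005, 0.284]
wrist_force: [-0.1, -0.3, -2.4]
width: 0.0116
```

```bash
python3 - <<'E'
from h import *
w=wrist("w3");print(w["p"])
E
```

```text
[ 0.53979885 -0.19421616  0.22969508]
```

View pics/w3.png

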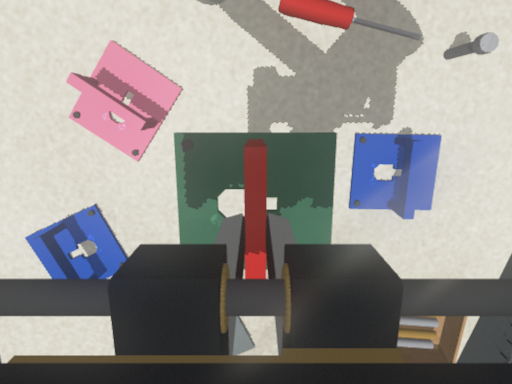

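```bash
python3 - <<'E'
from h import *
from bench import vision
w=load("w3")
T=np.linalg.inv(np.block([[w["R"],w["p"][:,None]],[np.zeros((1,3)),1]]))@w["world_from_camera"]
for p in((175,132),(336,132),(179,243),(332.5,243),(218,203),(277,203),(236,190),(265,196),(266,209),(244,139),(267,139)):
    print(p,*[onplane(w,p,z,T)[:2].round(4) for z in(.022,.027)], "barTop",onplane(w,p,-.031,T)[:2].round(4))
im=w["image"][125:275,165:345].astype(float)
cv2.imwrite("pics/c3.png",cv2.resize(np.clip(im*1.5,0,255).astype(np.uint8),None,fx=4,fy=4,interpolation=cv2.INTER_NEAREST)[:,:,::-1])
E
```

```text
(175, 132) [-0.0546 -0.0517] [-0.0558 -0.0514] barTop [-0.0419 -0.0548]
(336, 132) [ 0.054  -0.0518] [ 0.0552 -0.0515] barTop [ 0.0414 -0.0549]
(179, 243) [-0.056   0.0283] [-0.0572  0.0303] barTop [-0.043   0.0065]
(332.5, 243) [0.0559 0.0282] [0.0572 0.0302] barTop [0.0428 0.0064]
(218, 203) [-0.0268 -0.002 ] [-0.0274 -0.0006] barTop [-0.0206 -0.0168]
(277, 203) [ 0.015  -0.0021] [ 0.0153 -0.0007] barTop [ 0.0114 -0.0168]
(236, 190) [-0.0139 -0.0115] [-0.0142 -0.0103] barTop [-0.0108 -0.024 ]
(265, 196) [ 0.0065 -0.0072] [ 0.0066 -0.0059] barTop [ 0.0049 -0.0207]
(266, 209) [0.0072 0.0024] [0.0074 0.0039] barTop [ 0.0055 -0.0134]
(244, 139) [-0.0081 -0.047 ] [-0.0082 -0.0466] barTop [-0.0063 -0.0513]
(267, 139) [ 0.0075 -0.047 ] [ 0.0077 -0.0466] barTop [ 0.0057 -0.0513]
```

View pics/c3.png

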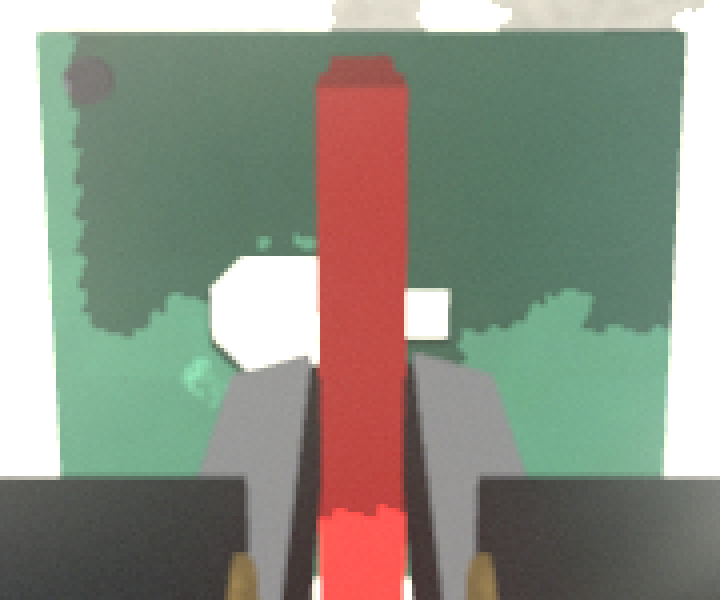

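The template is held square: keyhole centre at tool y ≈ −1.2 mm, x ≈ 0 and underside at tool z ≈ +27 mm. Moving over the rest next.

```bash
cat > tgt.py <<'E'
import sys
from h import *
fx,fy,yaw=np.load("face.npy");yaw=-0.1296;C=np.array([.5743,.1548,.074]);F=faceR(yaw)
Rt=toolR(F[:,0],-F[:,2])
def tcp(x,y,h): return C+F@np.array([x,y-.0012,.027+h])
E
python3 - <<'E'
from tgt import *
p0,R0=cur();T=tcp(.029,.0091,.06);print(T);move(T,Rt,p0,R0)
print(F.T@(p0-C))
E
```

```text
[0.56492404 0.16398879 0.16510471]
shift [ 0.5   -1.345  0.249] turn [-0.029  0.136  0.13 ] rows>= 9
[ 0.07373317 -0.35023594  0.13463253]
```

Call:
servo_tool:
  targets: "0 0.04 -0.06 -0.03 0 0 0;0 0.08 -0.16 -0.06 0 0.01 0.01;0 0.12 -0.26 -0.08 -0.005 0.03 0.03;0 0.16 -0.36 -0.1 -0.01 0.05 0.05;0 0.2 -0.46 -0.1 -0.015 0.07 0.07;0 0.24 -0.56 -0.1 -0.02 0.09 0.09;0 0.28 -0.66 -0.1 -0.025 0.11 0.11;0 0.32 -0.76 -0.1 -0.029 0.136 0.13;0 0.36 -0.86 -0.1 -0.029 0.136 0.13;0 0.4 -0.96 -0.1 -0.029 0.136 0.13;0 0.4 -0.96 -0.1 -0.029 0.136 0.13;0 0.4 -0.96 -0.1 -0.029 0.136 0.13"

```text
time: 6.97
tool_pos: [0.5661, 0.0659, 0.2488]
ee_rot: [3.139, -0.429, -0.127]
wrist_force: [-0.3, 0.3, -2.7]
width: 0.0116
```

```bash
python3 - <<'E'
from tgt import *
p0,R0=cur();T=tcp(.029,.0091,.06);print(p0);move(T,Rt,p0,R0)
print(F.T@(p0-C))
E
```

```text
[0.56607121 0.06590194 0.24876867]
shift [-0.189 -0.389  0.281] turn [0.    0.002 0.001] rows>= 4
[ 0.0768777  -0.089216    0.15698723]
```

Call:
servo_tool:
  targets: "0 -0.05 -0.1 0 0 0 0;0 -0.1 -0.2 0.03 0 0 0;0 -0.15 -0.3 0.08 0 0 0;0 -0.189 -0.389 0.14 0 0.002 0.001;0 -0.189 -0.389 0.2 0 0.002 0.001;0 -0.189 -0.389 0.25 0 0.002 0.001;0 -0.189 -0.389 0.281 0 0.002 0.001;0 -0.189 -0.389 0.281 0 0.002 0.001;0 -0.189 -0.389 0.281 0 0.002 0.001"

```text
time: 7.72
tool_pos: [0.5676, 0.1612, 0.1681]
ee_rot: [-3.141, -0.44, -0.136]
wrist_force: [-0.2, 0.5, -0.9]
width: 0.0113
```

```bash
python3 - <<'E'
from tgt import *
w=wrist("w4");print(F.T@(w["p"]-C)-[0,-.0012,.027], R.from_matrix(Rt.T@w["R"]).as_rotvec())
im=w["image"][80:270,150:370].astype(float)
cv2.imwrite("pics/c4.png",cv2.resize(np.clip(im*1.6,0,255).astype(np.uint8),None,fx=3,fy=3,interpolation=cv2.INTER_NEAREST)[:,:,::-1])
E
```

```text
[0.03296297 0.00671125 0.06146057] [-0.00264367  0.00393243  0.00621485]
```

View pics/c4.png

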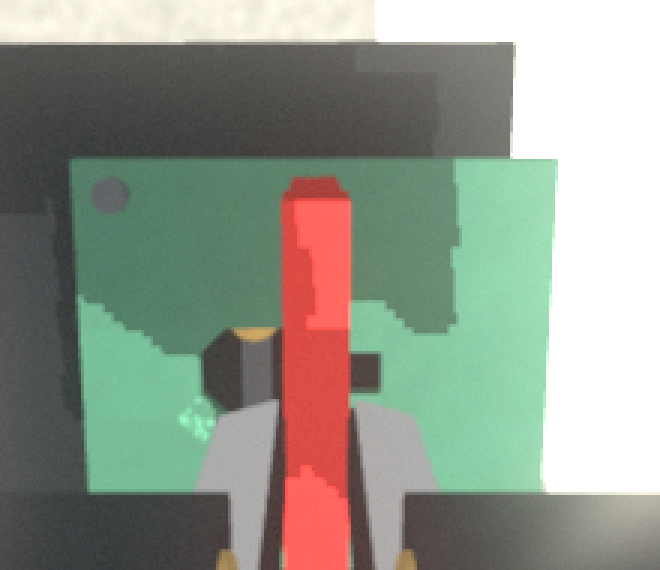

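The stud's brass shows at the top edge of the hole (crop (255,333)). It's shifted up by parallax, as expected at a 48 mm gap. Next I'll let the arm settle, then go closer.

```bash
python3 - <<'E'
from tgt import *
for i in range(1):
    p0,R0=cur();print(F.T@(p0-C)-[0,-.0012,.027]);move(tcp(.029,.0091,.03),Rt,p0,R0)
E
```

```text
[0.0337465  0.00713145 0.06238809]
shift [-0.02  -0.008  0.129] turn [ 0.001 -0.002 -0.002] rows>= 1
```

Call:
servo_tool:
  targets: "0 -0.02 -0.008 0 0 0 0;0 -0.02 -0.008 0.03 0.001 -0.002 -0.002;0 -0.02 -0.008 0.06 0.001 -0.002 -0.002;0 -0.02 -0.008 0.09 0.001 -0.002 -0.002;0 -0.02 -0.008 0.12 0.001 -0.002 -0.002;0 -0.02 -0.008 0.129 0.001 -0.002 -0.002;0 -0.02 -0.008 0.129 0.001 -0.002 -0.002;0 -0.02 -0.008 0.129 0.001 -0.002 -0.002;0 -0.02 -0.008 0.129 0.001 -0.002 -0.002"

```text
time: 8.52
tool_pos: [0.577, 0.1636, 0.1376]
ee_rot: [-3.14, -0.435, -0.128]
wrist_force: [-1.1, 0.1, -1.2]
width: 0.0112
```

```bash
python3 - <<'E'
from tgt import *
w=wrist("w5");print(F.T@(w["p"]-C)-[0,-.0012,.027], R.from_matrix(Rt.T@w["R"]).as_rotvec())
im=w["image"][80:270,150:370].astype(float)
cv2.imwrite("pics/c5.png",cv2.resize(np.clip(im*1.6,0,255).astype(np.uint8),None,fx=3,fy=3,interpolation=cv2.INTER_NEAREST)[:,:,::-1])
p0,R0=cur();print(F.T@(p0-C)-[0,-.0012,.027])
E
```

```text
[0.02826355 0.01028704 0.0300316 ] [ 0.00231409 -0.00086608 -0.0018506 ]
[0.0284149  0.01035107 0.03024953]
```

View pics/c5.png

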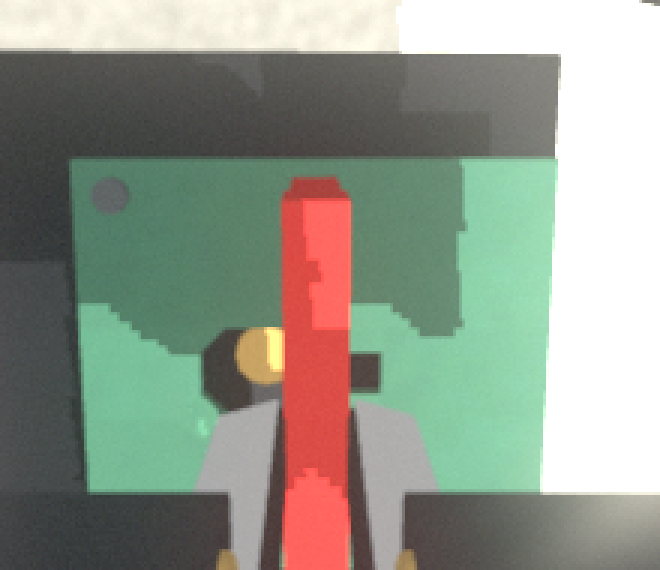

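```bash
python3 - <<'E'
from tgt import *
w=load("w5")
T=np.linalg.inv(np.block([[w["R"],w["p"][:,None]],[np.zeros((1,3)),1]]))@w["world_from_camera"]
hsv=cv2.cvtColor(w["image"],cv2.COLOR_RGB2HSV)
m=cv2.inRange(hsv[180:220,215:246],(12,90,60),(35,255,255));ys,xs=np.nonzero(m);print(xs.min()+215,xs.max()+215,ys.min()+180,ys.max()+180)
cs=max(cv2.findContours(m,cv2.RETR_EXTERNAL,cv2.CHAIN_APPROX_NONE)[0],key=cv2.contourArea)[:,0]
P=np.array([onplane(w,c+[215,180],.045,T)[:2]*1000 for c in cs.astype(float)])
# use arc points: left and bottom
pix=cs+[215,180]
k=(pix[:,0]<242)&(pix[:,1]>190)&((pix[:,0]<236)|(pix[:,1]>200));P=P[k]
A=np.c_[2*P,np.ones(len(P))];s=np.linalg.lstsq(A,(P**2).sum(1),rcond=None)[0];print("centre",s[:2],"r",np.sqrt(s[2]+s[0]**2+s[1]**2))
from scipy.optimize import least_squares
print(least_squares(lambda c:np.hypot(*(P-c).T)-7.8,[-14,-1]).x)
# hole edges: -y edge at plate top, px y
for q in((230,80+327/3),(150+202/3,205)):print(onplane(w,q,.022,T)[:2]*1000)
print(onplane(w,(272,80+352/3),.022,T)[:2]*1000,onplane(w,(272,80+392/3),.027,T)[:2]*1000,onplane(w,(150+381/3,205),.027,T)[:2]*1000)
E
```

```text
228 244 189 207
centre [-13.79365679   0.42907517] r 7.495474121129446
[-13.45591284   0.20672669]
[-17.72640901 -12.02852862]
[-26.91334758  -0.35683146]
[11.8285598  -6.01031707] [12.20869391  5.31963915] [15.78391482  1.03024066]
```

The stud centre is at tool (−13.6, +0.3) mm and the hole centre at (−14, −0.8) mm, so I shift +1 mm in tool y and then lower in stages.

Call:
servo_tool:
  targets: "0 0.001 0.004 0 0 0 0;0 0.001 0.004 0.02 0 0 0;0 0.001 0.004 0.04 0 0 0;0 0.001 0.004 0.06 0 0 0;0 0.001 0.004 0.07 0 0 0;0 0.001 0.004 0.08 0 0 0;0 0.001 0.004 0.08 0 0 0;0 0.001 0.004 0.08 0 0 0"

```text
time: 9.23
tool_pos: [0.5852, 0.1614, 0.1189]
ee_rot: [-3.141, -0.435, -0.127]
wrist_force: [0.7, 0.7, -2.0]
width: 0.0111
```

```bash
cat > st.py <<'E'
from tgt import *
from bench import get_obs
o=get_obs();p0,R0=cur();print("tmpl in face",(F.T@(p0-C)-[0,-.0012,.027]).round(4),"f face",(F.T@o["wrist_force"]).round(2),"rot",(R.from_matrix(Rt.T@R0).as_rotvec()).round(4),o["width"].round(4))
E
python3 st.py
```

```text
Traceback (most recent call last):
  File "st.py", line 3, in <module>
    o=get_obs();p0,R0=cur();print("tmpl in face",(F.T@(p0-C)-[0,-.0012,.027]).round(4),"f face",(F.T@o["wrist_force"]).round(2),"rot",(R.from_matrix(Rt.T@R0).as_rotvec()).round(4),o["width"].round(4))
                                                                                                                                                                                    ^^^^^^^^^^^^^^^^
AttributeError: 'float' object has no attribute 'round'
```

```bash
sed -i 's/o\["width"\].round(4)/o["width"]/' st.py; python3 st.py; python3 - <<'E'
from tgt import *
w=wrist("w6")
im=w["image"][80:270,150:370].astype(float)
cv2.imwrite("pics/c6.png",cv2.resize(np.clip(im*1.6,0,255).astype(np.uint8),None,fx=3,fy=3,interpolation=cv2.INTER_NEAREST)[:,:,::-1])
E
```

```text
tmpl in face [0.028  0.0091 0.0095] f face [-0.28  0.79 -2.03] rot [ 0.0019 -0.0018 -0.0019] 0.01108957096850155
```

View pics/c6.png

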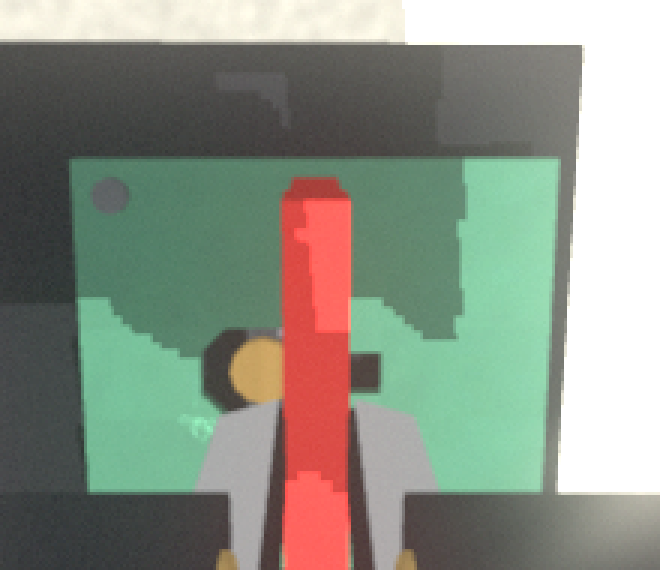

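The stud head is centred in the hole and there's no contact force. Continuing down.

Call:
servo_tool:
  targets: "0 0 0 0.008 0 0 0;0 0 0 0.016 0 0 0;0 0 0 0.024 0 0 0;0 0 0 0.03 0 0 0;0 0 0 0.03 0 0 0;0 0 0 0.03 0 0 0"

```text
time: 9.78
tool_pos: [0.5883, 0.161, 0.1122]
ee_rot: [-3.14, -0.435, -0.128]
wrist_force: [-0.4, -0.5, -2.8]
width: 0.0113
```

```bash
python3 st.py
```

```text
tmpl in face [0.028  0.0091 0.0021] f face [-1.47 -0.56 -2.45] rot [ 0.002  -0.0017 -0.0019] 0.011327770331044231
```

Call:
servo_tool:
  targets: "0 0 0 0.004 0 0 0;0 0 0 0.008 0 0 0;0 0 0 0.012 0 0 0;0 0 0 0.012 0 0 0;0 0 0 0.012 0 0 0"

```text
time: 10.2
tool_pos: [0.5895, 0.161, 0.1102]
ee_rot: [-3.14, -0.435, -0.128]
wrist_force: [-4.3, 0.6, 1.9]
width: 0.0114
```

```bash
python3 st.py
```

```text
tmpl in face [ 0.0282  0.0093 -0.0002] f face [-3.18  0.06  3.56] rot [ 0.0023 -0.0013 -0.0018] 0.011374305491398628
```

Call:
servo_tool:
  targets: "0 0 0 0.004 0 0 0;0 0 0 0.004 0 0 0;0 0 0 0.004 0 0 0;0 0 0 0.004 0 0 0"

```text
time: 10.53
tool_pos: [0.5898, 0.161, 0.1096]
ee_rot: [-3.14, -0.435, -0.128]
wrist_force: [-6.0, 0.3, 2.8]
width: 0.0117
```

```bash
python3 st.py;python3 - <<'E'
from tgt import *
w=wrist("w7")
im=w["image"][80:270,150:370].astype(float)
cv2.imwrite("pics/c7.png",cv2.resize(np.clip(im*1.6,0,255).astype(np.uint8),None,fx=3,fy=3,interpolation=cv2.INTER_NEAREST)[:,:,::-1])
E
```

```text
tmpl in face [ 0.0282  0.0093 -0.0009] f face [-4.23 -0.47  5.01] rot [ 0.0023 -0.0013 -0.0017] 0.011658475247372442
```

View pics/c7.png

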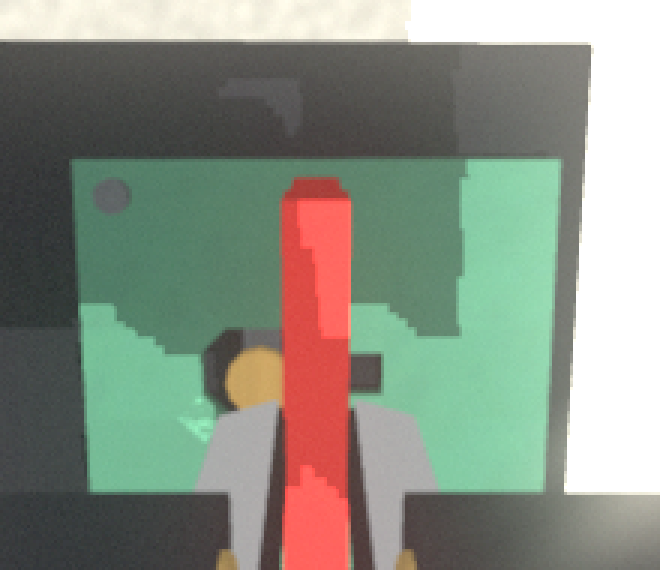

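```bash
cat > stud.py <<'E'
import sys
from tgt import *
from scipy.optimize import least_squares
def stud(name,zt=.0155):
    w=load(name)
    T=np.linalg.inv(np.block([[w["R"],w["p"][:,None]],[np.zeros((1,3)),1]]))@w["world_from_camera"]
    hsv=cv2.cvtColor(w["image"],cv2.COLOR_RGB2HSV)
    m=cv2.inRange(hsv[180:222,215:246],(12,90,60),(35,255,255))
    cs=max(cv2.findContours(m,cv2.RETR_EXTERNAL,cv2.CHAIN_APPROX_NONE)[0],key=cv2.contourArea)[:,0]
    pix=cs+[215,180]; cx=pix[:,0].max()
    print(pix.min(0),pix.max(0))
    k=(pix[:,0]<cx-1)&(pix[:,1]<213);P=np.array([onplane(w,c.astype(float),zt,T)[:2]*1000 for c in pix[k]])
    print(least_squares(lambda c:np.hypot(*(P-c).T)-7.8,[-14,0]).x, least_squares(lambda c:np.hypot(*(P-c[:2]).T)-c[2],[-14,0,8]).x)
    print("slot",onplane(w,(272,80+353/3),.022,T)[:2]*1000,onplane(w,(272,80+392/3),.027,T)[:2]*1000)
stud(sys.argv[1])
E
python3 stud.py w7
python3 - <<'E'
from tgt import *
im=load("w7")["image"][170:225,210:295].astype(float)
cv2.imwrite("pics/c7b.png",cv2.resize(np.clip(im*1.5,0,255).astype(np.uint8),None,fx=9,fy=9,interpolation=cv2.INTER_NEAREST)[:,:,::-1])
E
```

```text
[225 195] [243 215]
[-13.39397217  -1.33432435] [-14.08373728  -1.92748727   6.90002693]
slot [11.83111365 -5.76708683] [12.208304  5.319747]
```

View pics/c7b.png

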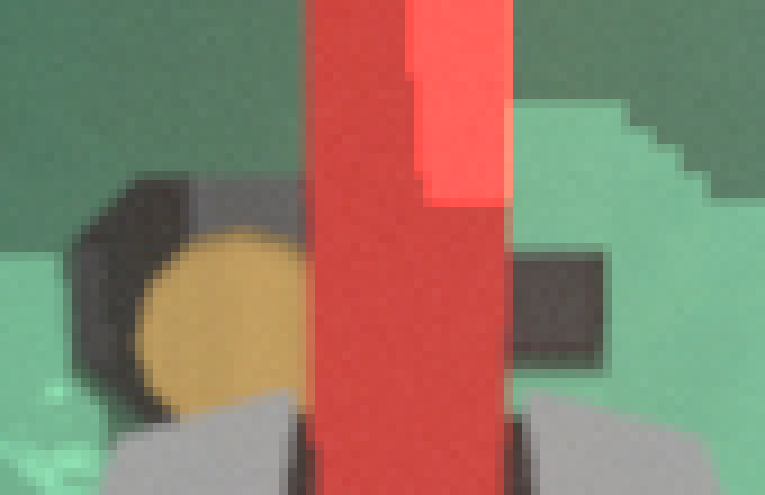

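```bash
sed -i 's/stud(sys.argv\[1\])/stud(sys.argv[1],float(sys.argv[2]))/' stud.py; python3 stud.py w6 .0245; python3 stud.py w5 .045; python3 stud.py w7 .015
```

```text
[226 192] [243 213]
[-13.08929805  -1.13777767] [-13.18891148  -1.17503443   7.70492782]
slot [11.83075353 -5.76671461] [12.20794805  5.32011913]
[228 189] [244 207]
[-13.4275605    0.49209058] [-13.74823789   0.48534303   7.5084853 ]
slot [11.83150202 -5.767189  ] [12.20869391  5.31963915]
[225 195] [243 215]
[-13.3493194  -1.4670721] [-14.05167176  -2.07045159   6.88439504]
slot [11.83111365 -5.76708683] [12.208304  5.319747]
```

Call:
servo_tool:
  targets: "0 0 -0.002 -0.002 0 0 0;0 -0.008 -0.002 -0.002 0 0 0;0 -0.016 -0.002 -0.002 0 0 0;0 -0.024 -0.002 -0.002 0 0 0;0 -0.032 -0.002 -0.002 0 0 0;0 -0.04 -0.002 -0.002 0 0 0;0 -0.048 -0.002 -0.002 0 0 0;0 -0.056 -0.002 -0.002 0 0 0;0 -0.056 -0.002 -0.002 0 0 0;0 -0.056 -0.002 -0.002 0 0 0"

```text
time: 11.42
tool_pos: [0.5775, 0.1633, 0.1041]
ee_rot: [-3.14, -0.436, -0.128]
wrist_force: [-0.1, 0.2, 6.2]
width: 0.0114
```

```bash
python3 st.py
```

```text
tmpl in face [ 0.0146  0.0101 -0.0006] f face [2.49 0.23 5.69] rot [ 0.0029 -0.0001 -0.0019] 0.011413232040222867
```

The shank is past the shoulder: 13.6 mm of travel with only friction. Continuing to the slot end.

Call:
servo_tool:
  targets: "0 -0.008 0 0 0 0 0;0 -0.016 0 0 0 0 0;0 -0.024 0 0 0 0 0;0 -0.032 0 0 0 0 0;0 -0.038 0 0 0 0 0;0 -0.042 0 0 0 0 0;0 -0.042 0 0 0 0 0;0 -0.042 0 0 0 0 0"

```text
time: 12.08
tool_pos: [0.5682, 0.1645, 0.0997]
ee_rot: [-3.14, -0.436, -0.127]
wrist_force: [-0.2, -0.8, 4.6]
width: 0.0113
```

```bash
python3 st.py
```

```text
tmpl in face [ 0.0042  0.01   -0.0006] f face [ 1.83 -0.81  4.19] rot [ 0.0028  0.0001 -0.0019] 0.011258028054743859
```

Call:
servo_tool:
  targets: "0 -0.004 0 0 0 0 0;0 -0.008 0 0 0 0 0;0 -0.01 0 0 0 0 0;0 -0.01 0 0 0 0 0;0 -0.01 0 0 0 0 0"

```text
time: 12.5
tool_pos: [0.567, 0.1646, 0.0995]
ee_rot: [-3.139, -0.439, -0.128]
wrist_force: [2.7, -0.1, 4.8]
width: 0.0113
```

```bash
python3 st.py;python3 - <<'E'
from tgt import *
w=wrist("w8")
im=w["image"][80:270,150:370].astype(float)
cv2.imwrite("pics/c8.png",cv2.resize(np.clip(im*1.6,0,255).astype(np.uint8),None,fx=3,fy=3,interpolation=cv2.INTER_NEAREST)[:,:,::-1])
E
```

```text
tmpl in face [ 0.0031  0.01   -0.0003] f face [4.46 0.25 3.17] rot [ 0.003   0.0026 -0.0019] 0.011274136047900476
```

View pics/c8.png

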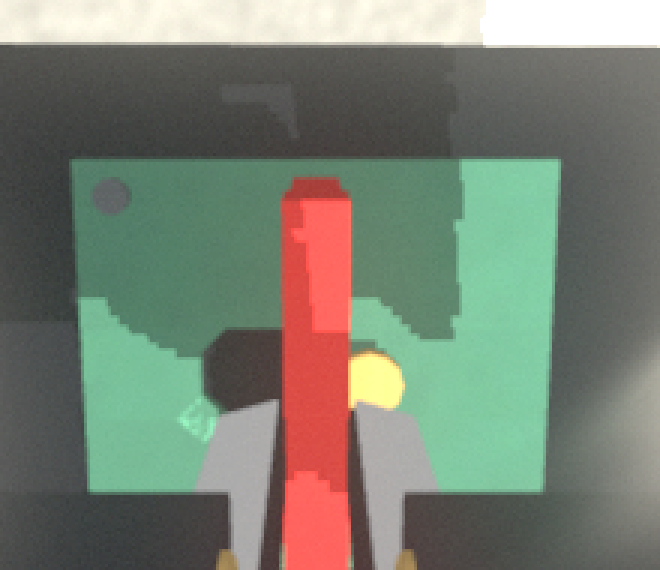

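The slide has stopped: force rose and the motion ended at x≈3 mm. The head shows at the slot's far end (crop (378,381)). I'll relieve the load, then release.

Call:
servo_tool:
  targets: "0 0.004 0 -0.004 0 0 0;0 0.004 0 -0.004 0 0 0;0.3 0.004 0 -0.004 0 0 0;0.5 0.004 0 -0.004 0 0 0;0.6 0.004 0 -0.004 0 0 0;0.6 0.004 0 -0.004 0 0 0;0.6 0.004 0 -0.004 0 0 0;0.6 0.004 0 -0.004 0 0 0;0.6 0.004 0 -0.004 0 0 0;0.6 0.004 0 -0.004 0 0 0"

```text
time: 13.38
tool_pos: [0.566, 0.1644, 0.0991]
ee_rot: [-3.14, -0.435, -0.128]
wrist_force: [0.8, 0.6, -0.6]
width: 0.056
```

```bash
python3 st.py;python3 - <<'E'
from tgt import *
w=wrist("w9")
im=w["image"][80:270,150:370].astype(float)
cv2.imwrite("pics/c9.png",cv2.resize(np.clip(im*1.6,0,255).astype(np.uint8),None,fx=3,fy=3,interpolation=cv2.INTER_NEAREST)[:,:,::-1])
E
```

```text
tmpl in face [ 0.002   0.0096 -0.0002] f face [ 0.38  0.69 -0.84] rot [ 0.002  -0.0016 -0.0019] 0.056035727996985814
```

View pics/c9.png

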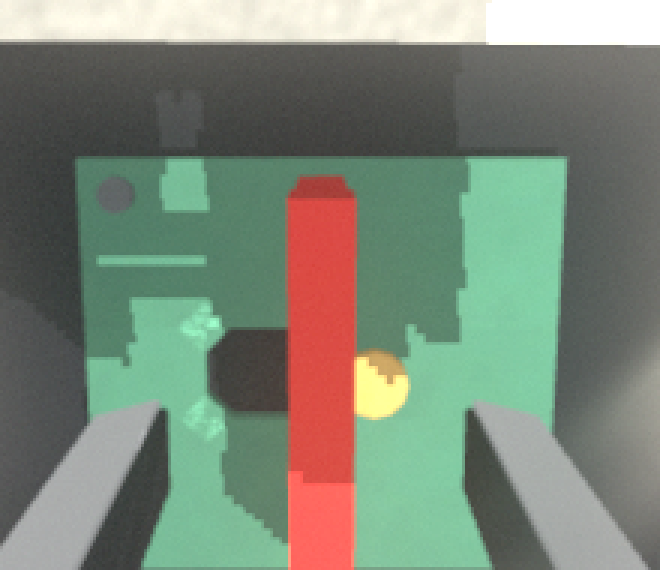

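The template is released and in place, with the bar clear of both fingers. Retreating along the tool axis.

Call:
servo_tool:
  targets: "0.6 0.006 0 -0.03 0 0 0;0.6 0.006 0 -0.08 0 0 0;0.6 0.006 0 -0.16 0 0 0;0.6 0.006 0 -0.26 0 0 0;0.6 0.006 0 -0.36 0 0 0;0.6 0.006 0 -0.46 0 0 0;0.6 0.006 0 -0.5 0 0 0;0.6 0.006 0 -0.5 0 0 0;0.6 0.006 0 -0.5 0 0 0"

```text
time: 14.18
tool_pos: [0.5152, 0.1709, 0.2135]
ee_rot: [-3.14, -0.436, -0.127]
wrist_force: [0.3, 0.2, 0.1]
width: 0.0565
```

```bash
python3 - <<'E'
from tgt import *
w=wrist("w10");print(w["p"])
im=w["image"].astype(float)
cv2.imwrite("pics/c10.png",np.clip(im*1.5,0,255).astype(np.uint8)[:,:,::-1])
E
```

```text
[0.51524029 0.17090357 0.21351794]
```

View pics/c10.png

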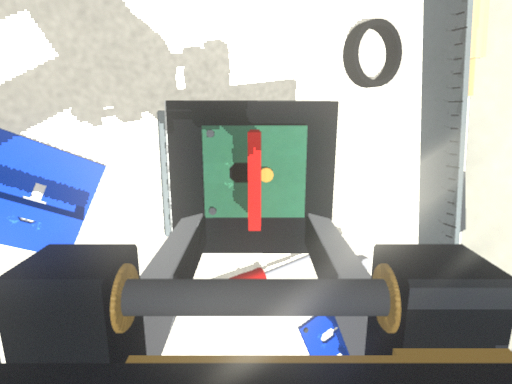

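```bash
python3 - <<'E'
from tgt import *
w=load("w10")
n=F[:,2];P=np.array([F.T@(onplane(w,p,0,n=n,p0=C+n*.005)-C) for p in((202.5,124.5),(307.5,124.5),(307,217.5),(204,218))])
print(P.round(4).tolist(),P.mean(0).round(4)); ex=(P[1]+P[2]-P[0]-P[3])/2;print(np.linalg.norm(ex),np.rad2deg(np.arctan2(ex[1],ex[0])))
print("stud",F.T@(onplane(w,(266.8,174.8),0,n=n,p0=C+n*.012)-C))
from bench import robot
robot.close_job()
E
```

```text
[[-0.0512, 0.0604, 0.005], [0.0581, 0.0607, 0.005], [0.0614, -0.0407, 0.005], [-0.0529, -0.0416, 0.005]] [0.0039 0.0097 0.005 ]
0.11186930864559634 0.3080370686148321
stud [0.01607618 0.00863937 0.012     ]
the job is handed in; nothing more can be done
```

I picked up the green template by its red handle and set its large keyhole end over the stud head. Contact was light: about 7 N net on the rest by the wrist reading. I then slid it about 25 mm down the slope until the force rose at the slot's closed end, let go, backed off and handed the job in at about 14 s.

- **Final position:** the last picture put the template origin at x ≈ +4 mm, y ≈ +10 mm in the face frame. Its yaw was about 0.3° off the slope, with the stud at the slot's end.
- **Other readings:** at the stop, the arm pose read x ≈ +3 mm and z ≈ 0. That differs from the picture by about 1 mm, which is within the calibration.
- **Not confirmed:** flatness was judged only from the arm pose at contact and from the plate's measured size in the pictures. I did not measure the bystanders again at the end. Nothing I did came near them, and the screwdriver, the one I could make out in the last view, looked unmoved.

No check failed.

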